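# Fetch the cup from the sliding-door cupboard and tare the scale

### The arm

A 7-joint arm with a two-finger parallel gripper is mounted at the origin on the work surface. World frame = base frame: x ahead of the robot, y to its left, z up, the work surface at z = 0. Lengths are in mm, angles in rad, forces in N, time in s.
With the tool pointing down it reaches from about 425 to 825 mm from the base axis. Payload 3.6 kg.
Tool frame: the origin (TCP) lies at the centre of the arm's flange, where the gripper is bolted on; the fingertips stand 173 mm ahead of it and the grasp point (between the pads) lies 155 mm ahead of it (arm.grip_point_offset is the distance from the TCP to the grasp point, in mm); z points along the fingers, y is the line along which they close (so a half turn about z gives the same grasp; the last joint's range is limited). The gripper opens to 85 mm and grips with 20 to 120 N. Pads are 22 mm wide; open, the fingers measure 114 mm over their backs; the gripper's body (76 mm by 85 mm) begins 54 mm behind the grasp point. The pads swing forward as they close: fully open they stand 13 mm farther back than shut.
Start: joints at [1.206, 0.615, -0.013, 1.423, 0.008, 1.103, -0.04], TCP at [216.039, -613.028, 404.697] pointing down, gripper open.
Joint ranges: [-3.12, 3.12], [-0.3, 2.06], [-1.34, 1.32], [0.26, 2.42], [-1.36, 4.5], [0.01, 1.98], [-2.84, 2.84]. Speed limits (rad/s): [2.79, 2.79, 3.14, 3.14, 3.14, 3.14, 3.14].

### API

Orientations are given as a unit quaternion [w, x, y, z].
In Python, from cell import arm, cams, hand_in gives the robot as it stands.
- The arm moves only by the shell command python3 -m pendant 'ROWS'. ROWS is a JSON object of lists of equal length, an entry for each row: "dp": the shift along the tool's x, y, z scaled (see below), a list of three; "twist": the turn, a rotation vector about the tool's x, y, z scaled (see below), a list of three; "grip": the gripper command: -1 is shut, 1 is fully open, values between are in proportion. A call has exactly 8 rows; each row is the pose to reach, as a shift and turn from the pose commanded when the call began, along the tool's axes at that moment; what a row does not reach only later rows make up. The controller multiplies each number of a shift by 0.5 m and each number of a turn by 90 degrees. A row lasts 1/12 s, in which the tool goes at most 41.7 mm and 7.16 degrees, less where a joint would pass 70% of its speed; a pose out of reach is approached as far as the arm can. A call with a number of a shift or a turn outside -1 to 1 is refused whole. A call with a gripper value outside its range is refused whole. The fingers move at their own pace and stop on an object; the grip force is fixed at half the most. Time passes only in rows, so rows that repeat a pose let the fingers close, or fill a call up. It gives the time, the measured TCP pose, the force, the opening and the grip force at its end, in the units of the state.
- arm.get_obs(): the state, without advancing time (a new reading comes with each control period).
- cams.camera(name): name is "side" or "top"; returns a dict with "frame" (400x640x3 uint8, red, green, blue), "z_map" (400x640 float32, mm along the optical axis (not along the pixel's ray), 0 where there is no reading), "intrinsics" (3x3 intrinsics, pixels), "D" ([k1, k2, p1, p2, k3] as OpenCV has them; the pictures are not rectified), "pose" (4x4, takes a point from camera to world coordinates). Camera axes: x right, y down, z forward; pixel columns grow to the right and rows downward; lengths in mm; the calibration is good to about 2 mm. A picture is of the moment at which its call begins.
- hand_in(): hands the job in; it is judged then, once.
The state is a dict: "t": time; "joint_positions": joint angles; "qvel": joint speeds; "joint_torque": joint torques, N m; "position": TCP position; "tool_rot": TCP orientation; "wrist_force": force on the tool from outside, world axes, zero at the start; "moment": the same for the moment, N m; "width": finger opening in mm; "finger_force": force on a finger pad.
Only numpy, scipy, OpenCV 4.12 (cv2) and the standard library are available. Lean on these libraries where they do the work, as an engineer would, in place of code of your own. Each camera call takes 0.05 s, during which the arm holds its last target. There are 200 camera calls.

### The job

The small open cup stands behind one of the two sliding doors of the little oak cupboard. Slide that door all the way past the other one, lift the cup out upright, set it down gently in the middle of the round platform of the kitchen scale and let go, then zero the scale by pressing its grey tare key, firmly but not hard. Leave the jar, bottle, mill and mug where they stand, and leave the cup on the scale.

Things in the scene. Friction and masses are not known exactly. Their poses are not given: they have to be found in the camera images.
- cupboard: Fixed oak counter cupboard, 300 (x) by 570 (y) by 228 mm high, glass doors, roof and back. Origin: centre of its underside; x points to its back, y to its left as the robot sees it. Its front slopes up and back at 40 degrees to the horizontal, from x -150, z 45 mm (top of the front lip) to x +50, z 213 mm. The two doors lie on that slope, side by side, overlapping by 30 mm in the middle.
- cupboard_roof (a point): Front lower edge of the cupboard's flat roof, at mid width: x +50, z 213 mm in the cupboard. The roof is 15 mm thick and runs back to x +150, overhanging the cup and jar, so a hand cannot reach them from straight above. A tool tilted 30 to 40 degrees from vertical, its back end leaning to the robot, passes freely through the open door.
- cupboard_in (a point): Centre of the cupboard's inner floor, 15 mm above its underside. Inside, y is -270 to +270, x -138 to +140 mm. A 12 mm partition at y 0 (x -20 to +140, 100 mm high) parts two compartments: the cup stands in either one, the jar in the other, at x +35 to +60 and 160 to 180 mm to the side.
- door_left (a joint): Travel in m of the left (+y) door: 0 shut over the left compartment, 0.20 fully open, slid to the cupboard's -y. Inner track, passes under the right door. Friction 1.5 N; stays where left. 285 mm wide, 10 mm thick. Fully open it leaves 200 mm clear from the inner side wall. Its pull, meeting the right door's edge, shoves that door home if it stands ajar.
- door_right (a joint): Travel in m of the right (-y) door: 0 shut over the right compartment, 0.20 fully open, slid to the cupboard's +y. Outer track, 14 mm above the left door, passes over it; else the same. Its edge, meeting the left door's pull, shoves that door home if it stands ajar. Either door may start up to 90 mm open.
- door_left_pull (a point): Middle of the left door's brass pull: a rib 70 mm long up the slope, 14 mm thick along the slide, 44 mm proud of the door (this point is 22 mm above its face), 30 mm from the door's outer edge. Axes: x up the slope, y along the slide (cupboard's y), z the door's outward normal. The right door's outer face lies 8 mm below this point along the normal.
- door_right_pull (a point): Middle of the brass pull of the right door: as the left one, but 30 mm proud (this point is 15 mm above the door's face).
- cup_center (a point): Middle (half-way up) of the target: an open, straight-walled white ceramic cup without handle, 56 mm across, 60 mm high, 4 mm wall, 110 to 225 g. z up.
- scale: Kitchen scale, fixed: body 200 (x) by 160 (y) by 22 mm high, aluminium. Origin: centre of its underside; at yaw 0 its keys face the robot (-x).
- platform (a point): Centre of the top face of the scale's round steel platform, 132 mm across, 35 mm above the counter.
- tare_key (a point): Centre of the top of the flat grey tare key, 34 (x) by 40 (y) mm, on the right of the scale's near strip (the black window on the left is a display), 26 mm above the counter. Springs down at most 2 mm, 3 N per mm, then is rigid. It counts when pressed with more than 3 N for 0.1 s; more than 25 N spoils it.
- jar: White ceramic jar with an oak lid, 54 mm across, 100 mm high, in the other compartment; origin at the centre of its underside. Leave alone.
- oil: Green glass bottle, 60 mm across, 240 mm high, behind the scale; origin at the centre of its underside. Leave alone.
- mill: Dark wooden pepper mill, 54 mm across, 138 mm high, on the robot's right; origin at the centre of its underside. Leave alone.
- mug: White mug with a handle, 76 mm across without it, 85 mm high, near the robot; origin at the centre of its underside. Leave alone.

How it is judged:
By the outcome, as a careful person would: the job done as asked, in the order asked, and still so for the second after the job is handed in, with the robot touching nothing.
It also fails if it takes over 69 s, if anything falls off the work surface, if the arm or the gripper's body presses on something with over 40 N, if the wrist force passes 120 N, or if a joint passes its speed limit or range.

## Working session

There is one attempt and no reset: what is moved stays moved. The work goes in short steps, Python scripts to look and compute and a shell command to move; the robot and the scene stay as the last step left them, time stands still between calls to the robot, and variables do not carry over. Pictures are saved under pics/ and viewed, at most 10 in all, crops included, and the job is handed in when it is done.

```bash
ls; mkdir -p pics
python3 - <<'E'
from cell import arm,cams
import cv2,numpy as np,pickle
d={}
for n in("side","top"):
    c=cams.camera(n); d[n]=c; cv2.imwrite(f"pics/{n}0.png",c["frame"][:,:,::-1])
    print(n,c["intrinsics"].round(1).tolist(),np.round(c["D"],3),c["pose"].round(3).tolist())
pickle.dump(d,open("c0.pkl","wb"));o=arm.get_obs();print(o)
E
```

```text
pics
side [[463.5, 0.0, 318.0], [0.0, 463.5, 200.3], [0.0, 0.0, 1.0]] [-0.051  0.     0.     0.     0.   ] [[-0.983, 0.175, -0.05, 580.929], [0.182, 0.933, -0.309, 452.24], [-0.008, -0.313, -0.95, 1494.056], [0.0, 0.0, 0.0, 1.0]]
top [[417.1, 0.0, 315.6], [0.0, 417.1, 203.1], [0.0, 0.0, 1.0]] [-0.083  0.     0.     0.     0.   ] [[-0.023, -0.994, 0.111, 374.799], [-0.999, 0.025, 0.022, 14.564], [-0.024, -0.11, -0.994, 1238.883], [0.0, 0.0, 0.0, 1.0]]
{'t': 0.1, 'joint_positions': array([ 1.20549145,  0.61581557, -0.0126091 ,  1.42477391,  0.00810344,
        1.10337532, -0.0404522 ]), 'qvel': array([-0.00095318, -0.00199083,  0.00227231, -0.00265654,  0.00024678,
       -0.00126037, -0.00110861]), 'joint_torque': array([ 1.30962282e-03, -4.70381820e+01,  2.60194503e-01, -1.71571398e+01,
        1.01069652e-02,  5.83360161e-03,  2.21429940e-05]), 'position': array([ 215.94910909, -612.76923691,  403.64634354]), 'tool_rot': array([-1.14112330e-03,  9.85684262e-01,  1.68597707e-01, -2.13661704e-04]), 'wrist_force': array([ 0.10633183,  0.11883291, -0.80586226]), 'moment': array([0.07975655, 0.00952846, 0.03029012]), 'finger_force': 0.0, 'width': 85.63808453192945}
```

View pics/side0.png

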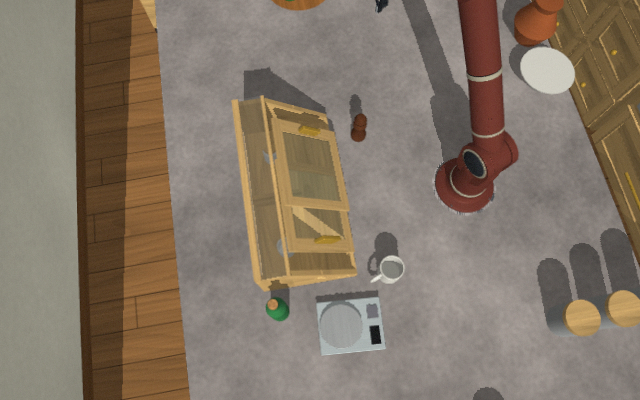

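View pics/top0.png

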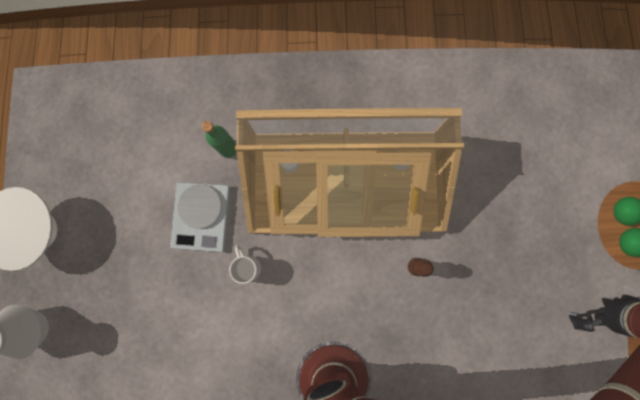

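The top view shows the cupboard at (238-462, 110-237), pulls at about (277,200) and (416,200), the scale at (202,217), the mug at (243,270) and the mill at (420,267). Next: enlarged crops.

Run:
```python
import cv2,pickle
d=pickle.load(open("c0.pkl","rb"))
t=d["top"]["frame"][100:280,160:470,::-1]; s=d["side"]["frame"][90:360,225:415,::-1]
cv2.imwrite("pics/tc.png",cv2.resize(t,None,fx=2.5,fy=2.5,interpolation=2))
cv2.imwrite("pics/sc.png",cv2.resize(s,None,fx=2.2,fy=2.2,interpolation=2))
```

```text
(no output)
```

View pics/tc.png

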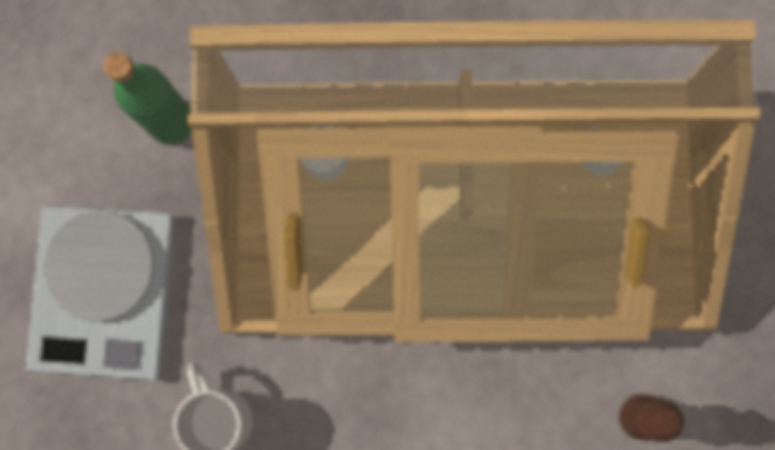

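View pics/sc.png

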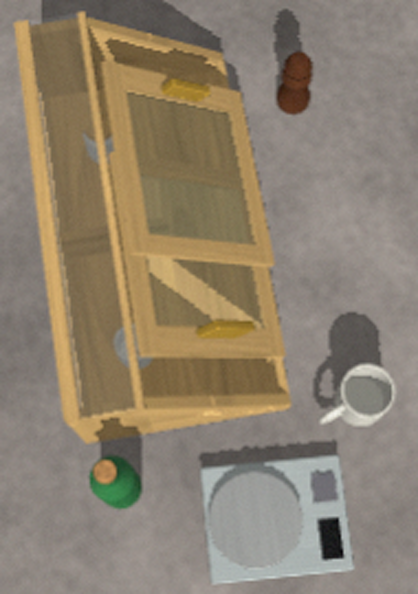

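Both doors stand ajar. A white-grey object shows under glass on each side, at top (290,166) and (400,165). I need a contrast close-up to tell cup from jar, plus the poses.

```bash
cat > h.py <<'E'
import numpy as np,cv2
from scipy.spatial.transform import Rotation as R
def ray(c,u,v):
    p=cv2.undistortPoints(np.array([[[u,v]]],float),np.array(c["intrinsics"]),np.array(c["D"]))[0,0]
    T=np.array(c["pose"]);return T[:3,3],T[:3,:3]@[p[0],p[1],1]
def onz(c,u,v,z):
    o,d=ray(c,u,v);return o+d*(z-o[2])/d[2]
def cloud(c):
    h,w=c["z_map"].shape;g=np.mgrid[0:h,0:w][::-1].reshape(2,-1).T.astype(float)
    p=cv2.undistortPoints(g[:,None],np.array(c["intrinsics"]),np.array(c["D"]))[:,0]
    z=c["z_map"].reshape(-1,1);P=np.c_[p*z,z];T=np.array(c["pose"])
    return (P@T[:3,:3].T+T[:3,3]).reshape(h,w,3)
def two(c1,p1,c2,p2):
    o1,d1=ray(c1,*p1);o2,d2=ray(c2,*p2)
    s=np.linalg.lstsq(np.c_[d1,-d2],o2-o1,rcond=None)[0];a=o1+d1*s[0];b=o2+d2*s[1]
    return (a+b)/2,np.linalg.norm(a-b)
E
python3 - <<'E'
import pickle; from h import *
d=pickle.load(open("c0.pkl","rb"));t=d["top"];s=d["side"]
def e(im,k):
    im=im.astype(float);lo,hi=np.percentile(im,1),np.percentile(im,99.5)
    return cv2.resize(np.clip((im-lo)/(hi-lo)*255,0,255).astype(np.uint8)[:,:,::-1],(390,290),interpolation=2)
A=[e(t["frame"][140:185,265:325],0),e(t["frame"][140:185,370:430],0),e(s["frame"][225:270,255:315],0),e(s["frame"][135:180,245:305],0)]
cv2.imwrite("pics/close.png",np.vstack([np.hstack(A[:2]),np.hstack(A[2:])]))
P=cloud(t)
for n,(u,v) in dict(plat=(201,207),key=(209,241),disp=(185,240),gL=(290,166),gR=(400,165),glassR=(350,200),glassL=(300,190),
   sillL=(258,231),sillR=(440,231),roofL=(245,148),roofR=(455,146),backL=(245,114),backR=(455,113)).items():
    print(n,P[v,u].round(0))
# fits
hsv=cv2.cvtColor(t["frame"],cv2.COLOR_RGB2HSV)
for nm,(r0,r1,c0,c1) in dict(pullL=(180,220,270,287),pullR=(182,220,408,424)).items():
    m=((hsv[...,1]>150)&(hsv[...,0]>15)&(hsv[...,0]<30)); mm=np.zeros_like(m);mm[r0:r1,c0:c1]=m[r0:r1,c0:c1]
    v,u=np.nonzero(mm);print(nm,len(u),u.mean(),v.mean(),u.min(),u.max(),v.min(),v.max(),np.median(P[mm],0).round(0))
hs=cv2.cvtColor(s["frame"],cv2.COLOR_RGB2HSV);Q=cloud(s)
for nm,(r0,r1,c0,c1) in dict(sR=(120,140,292,325),sL=(230,247,308,345)).items():
    m=((hs[...,1]>150)&(hs[...,0]>15)&(hs[...,0]<30)); mm=np.zeros_like(m);mm[r0:r1,c0:c1]=m[r0:r1,c0:c1]
    v,u=np.nonzero(mm);print(nm,len(u),u.mean(),v.mean(),u.min(),u.max(),v.min(),v.max(),np.median(Q[mm],0).round(0))
# cupboard pose: roof edge/back in height band
m=(P[...,2]>206)&(P[...,2]<240)&(P[...,0]>400)&(P[...,1]>-330)&(P[...,1]<330)
x=P[m][:,:2];print(len(x),x.min(0),x.max(0));r=cv2.minAreaRect(x.astype(np.float32));print(r)
m=(Q[...,2]>206)&(Q[...,2]<240)&(Q[...,0]>400)&(Q[...,1]>-400)&(Q[...,1]<330)
print(cv2.minAreaRect(Q[m][:,:2].astype(np.float32)))
E
```

```text
plat [507. 379.  32.]
key [406. 355.  28.]
disp [411. 430.  21.]
gL [589. 101. 192.]
gR [ 582. -178.  204.]
glassR [504. -53. 139.]
glassL [533.  79. 147.]
sillL [432. 208.  45.]
sillR [ 420. -326.    1.]
roofL [631. 210. 226.]
roofR [ 621. -313.  229.]
backL [719. 210. 228.]
backR [ 707. -319.  228.]
pullL 28 276.0 198.64285714285714 274 277 187 212 [511. 139. 174.]
pullR 62 413.9032258064516 200.0 412 417 189 211 [ 495. -214.  175.]
sR 155 308.94193548387096 130.56774193548387 299 319 126 135 [ 498. -212.  168.]
sL 175 327.0342857142857 239.42285714285714 314 340 236 243 [508. 146. 168.]
11418 [ 571.906169   -329.97713496] [730.79183231 316.35133355]
((650.0320434570312, -6.71563720703125), (647.2260131835938, 154.2582550048828), 89.11613464355469)
((650.2442626953125, -8.968109130859375), (656.340576171875, 152.05332946777344), 89.07907104492188)
```

View pics/close.png

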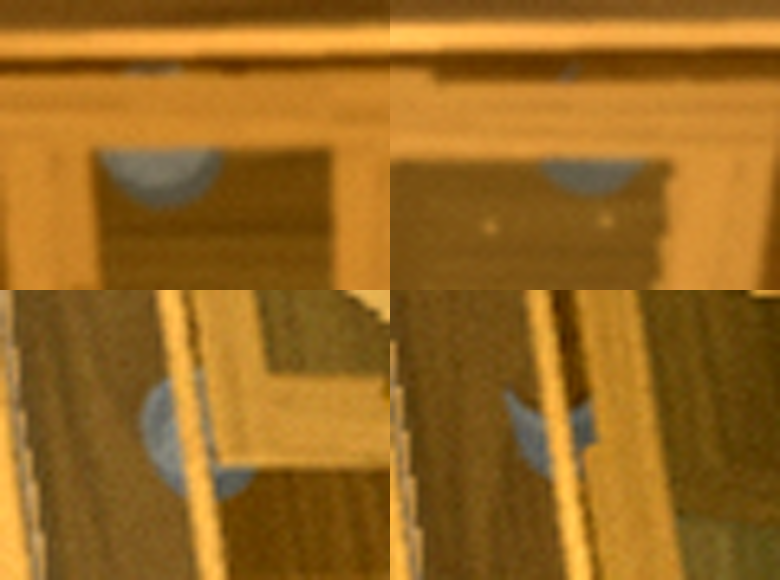

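The left object is the open cup, with a lighter inside and a rim. The right one is the jar, a white body under a brown lid. So the left door is the one to open. Next I compute the poses by rays.

```bash
cat >> h.py <<'E'
TIP=173.;G=155.
def rot(tilt,yaw):  # tool y = -cupboard y, z forward-down by tilt
    return R.from_euler('z',yaw,degrees=True)*R.from_matrix(np.diag([1.,-1,-1]))*R.from_euler('y',-tilt,degrees=True)
def go(p,Rt,off=0,o=None):
    "print dp/twist taking the point `off` mm ahead of TCP to p with orientation Rt"
    from cell import arm
    o=o or arm.get_obs();q=o["tool_rot"];R0=R.from_quat([*q[1:],q[0]])
    t=np.array(p)-Rt.as_matrix()[:,2]*off
    dp=R0.inv().apply(t-o["position"])/500;tw=(R0.inv()*Rt).as_rotvec()/(np.pi/2)
    print("t",round(o["t"],2),"tcp->",t.round(0),"dp",dp.round(4).tolist(),"tw",tw.round(4).tolist());return dp,tw
E
python3 - <<'E'
import pickle; from h import *
d=pickle.load(open("c0.pkl","rb"));t=d["top"];s=d["side"]
for n,p in dict(BL=(236.8,110),BR=(461.6,108),FL=(236.5,145),FR=(462.5,143.5)).items(): print(n,onz(t,*p,228).round(0))
print("front lip bottom corners z45",onz(t,248,230.5,45).round(0),onz(t,447,230,45).round(0))
print("pullL",two(t,(277.2,200),s,(327,239.4)),"pullR",two(t,(415,200.5),s,(309,130.6)))
print("plat top",onz(t,199.6,206,35).round(0),"side",onz(s,341.8,325,35).round(0))
hs=[cv2.cvtColor(c["frame"],cv2.COLOR_RGB2HSV) for c in(t,s)]
print("key top",onz(t,160+123/2.5,100+354/2.5,26).round(0),"side",onz(s,225+324/2.2,90+486/2.2,26).round(0))
# cup: top view ellipse of rim z=75 centre; side view
print("cup top rim",onz(t,265+160/6.5,140+150/6.44,45).round(0),"bottom-front edge", onz(t,265+162/6.5,140+205/6.44,15).round(0),
 "left",onz(t,265+100/6.5,140+150/6.44,75).round(0),"right",onz(t,265+222/6.5,140+150/6.44,75).round(0))
print("cup side: back rim z75",onz(s,255+140/6.5,225+(430-290)/6.44,75).round(0),"low",onz(s,255+215/6.5,225+(498-290)/6.44,15).round(0))
print("mug",onz(t,243,269,80).round(0),"mill",onz(t,420,267,80).round(0),"oil",onz(t,209,127,240).round(0))
go((520,-350,450-0),rot(0,-1.2))
E
```

```text
BL [730. 231. 228.]
BR [ 719. -337.  228.]
FL [639. 231. 228.]
FR [ 628. -333.  228.]
front lip bottom corners z45 [434. 237.  45.] [ 421. -334.   45.]
pullL (array([506.88845851, 139.54173084, 149.23251637]), np.float64(1.0112321691098634)) pullR (array([ 496.27715064, -222.87891404,  150.19854755]), np.float64(0.7078713025373433))
plat top [509. 382.  35.] side [506. 385.  35.]
key top [405. 356.  26.] side [404. 360.  26.]
cup top rim [627. 114.  45.] bottom-front edge [607. 116.  15.] left [621. 137.  75.] right [620.  84.  75.]
cup side: back rim z75 [662. 117.  75.] low [634. 144.  15.]
mug [326. 245.  80.] mill [ 320. -244.   80.] oil [684. 298. 240.]
t 0.1 tcp-> [ 520. -350.  450.] dp [0.7482, -0.2938, -0.0921] tw [-0.0015, 0.0003, 0.229]
```

```bash
python3 -m pendant '{"dp":[[0.75,-0.29,-0.09],[0.75,-0.29,-0.09],[0.75,-0.29,-0.09],[0.75,-0.29,-0.09],[0.75,-0.29,-0.09],[0.75,-0.29,-0.09],[0.75,-0.29,-0.09],[0.75,-0.29,-0.09]],"twist":[[0,0,0.23],[0,0,0.23],[0,0,0.23],[0,0,0.23],[0,0,0.23],[0,0,0.23],[0,0,0.23],[0,0,0.23]],"grip":[-1,-1,-1,-1,-1,-1,-1,-1]}'
python3 -c "
from h import *
go((430,180,430),rot(40,-1.2))"
```

```text
t: 0.77
position: [468.9, -395.9, 441.6]
tool_rot: [-0.0, 1.0, -0.011, -0.0]
wrist_force: [0.6, -0.8, -0.1]
width: 0.2
finger_force: 0.0
t 0.77 tcp-> [430. 180. 430.] dp [-0.1036, -1.1498, 0.0241] tw [-0.0007, -0.4439, -0.0007]
```

```bash
python3 -m pendant '{"dp":[[0,-0.65,0],[0,-0.65,0],[0,-0.65,0],[0,-0.65,0],[0,-0.65,0],[0,-0.65,0],[0,-0.65,0],[0,-0.65,0]],"twist":[[0,-0.44,0],[0,-0.44,0],[0,-0.44,0],[0,-0.44,0],[0,-0.44,0],[0,-0.44,0],[0,-0.44,0],[0,-0.44,0]],"grip":[-1,-1,-1,-1,-1,-1,-1,-1]}'
python3 -c "
from h import *
go((430,180,430),rot(40,-1.2))"
```

```text
t: 1.43
position: [475.1, -69.0, 441.1]
tool_rot: [-0.004, 0.941, -0.009, -0.34]
wrist_force: [1.3, 0.0, -0.0]
width: 0.2
finger_force: 0.0
t 1.43 tcp-> [430. 180. 430.] dp [-0.062, -0.4962, 0.0814] tw [-0.0002, -0.0032, 0.0017]
```

```bash
python3 -m pendant '{"dp":[[-0.062,-0.5,0.08],[-0.062,-0.5,0.08],[-0.062,-0.5,0.08],[-0.062,-0.5,0.08],[-0.062,-0.5,0.08],[-0.062,-0.5,0.08],[-0.062,-0.5,0.08],[-0.062,-0.5,0.08]],"twist":[[0,0,0],[0,0,0],[0,0,0],[0,0,0],[0,0,0],[0,0,0],[0,0,0],[0,0,0]],"grip":[-1,-1,-1,-1,-1,-1,-1,-1]}'
python3 -c "
from h import *
r=rot(40,-1.2);print(r.as_matrix().round(2).tolist())
go((508,180,149),r,TIP-8)"
```

```text
t: 2.1
position: [430.2, 181.3, 430.4]
tool_rot: [-0.003, 0.941, -0.007, -0.339]
wrist_force: [0.6, -0.8, -0.3]
width: -0.3
finger_force: 0.0
[[0.77, -0.02, -0.64], [-0.02, -1.0, 0.01], [-0.64, 0.0, -0.77]]
t 2.1 tcp-> [614. 178. 275.] dp [0.481, 0.0019, 0.0037] tw [0.0016, -0.0036, 0.0035]
```

My tilt sign was wrong, so I turn it the other way, staying high.

```bash
sed -i "s/'y',-tilt/'y',tilt/" h.py; python3 -m pendant '{"dp":[[0,0,0],[0,0,0],[0,0,0],[0,0,0],[0,0,0],[0,0,0],[0,0,0],[0,0,0]],"twist":[[0,0.889,0],[0,0.889,0],[0,0.889,0],[0,0.889,0],[0,0.889,0],[0,0.889,0],[0,0.889,0],[0,0.889,0]],"grip":[-1,-1,-1,-1,-1,-1,-1,-1]}'
python3 -c "
from h import *
r=rot(40,-1.2);print(r.as_matrix().round(2).tolist())
go((508,180,149),r,TIP+70)"
```

```text
t: 2.77
position: [431.8, 175.8, 431.1]
tool_rot: [0.002, 0.988, -0.013, 0.157]
wrist_force: [0.4, -0.9, 0.2]
width: 0.0
finger_force: 0.0
[[0.77, -0.02, 0.64], [-0.02, -1.0, -0.01], [0.64, 0.0, -0.77]]
t 2.77 tcp-> [352. 183. 335.] dp [-0.2119, -0.0108, 0.1328] tw [0.0018, 0.2439, -0.0026]
```

```bash
python3 -m pendant '{"dp":[[-0.21,-0.01,0.13],[-0.21,-0.01,0.13],[-0.21,-0.01,0.13],[-0.21,-0.01,0.13],[-0.21,-0.01,0.13],[-0.21,-0.01,0.13],[-0.21,-0.01,0.13],[-0.21,-0.01,0.13]],"twist":[[0,0.244,0],[0,0.244,0],[0,0.244,0],[0,0.244,0],[0,0.244,0],[0,0.244,0],[0,0.244,0],[0,0.244,0]],"grip":[-1,-1,-1,-1,-1,-1,-1,-1]}'
python3 -c "
from h import *
r=rot(40,-1.2)
go((508,180,149),r,TIP-8)"
```

```text
t: 3.43
position: [356.0, 198.7, 364.9]
tool_rot: [0.014, 0.946, -0.012, 0.324]
wrist_force: [0.3, -0.4, 0.5]
width: 0.0
finger_force: 0.0
t 3.43 tcp-> [402. 182. 275.] dp [-0.0368, 0.0267, 0.1988] tw [0.0138, 0.0237, 0.0022]
```

```bash
python3 -m pendant '{"dp":[[-0.037,0.027,0.1],[-0.037,0.027,0.15],[-0.037,0.027,0.19],[-0.037,0.027,0.199],[-0.037,0.027,0.199],[-0.037,0.027,0.199],[-0.037,0.027,0.199],[-0.037,0.027,0.199]],"twist":[[0.014,0.024,0],[0.014,0.024,0],[0.014,0.024,0],[0.014,0.024,0],[0.014,0.024,0],[0.014,0.024,0],[0.014,0.024,0],[0.014,0.024,0]],"grip":[-1,-1,-1,-1,-1,-1,-1,-1]}'
python3 -c "
from h import *
r=rot(40,-1.2)
go((505,18,149),r,TIP-8)
from cell import cams
c=cams.camera('top');cv2.imwrite('pics/a.png',cv2.resize(c['frame'][100:280,160:470,::-1],None,fx=2.5,fy=2.5))"
```

```text
t: 4.1
position: [427.4, 215.8, 341.8]
tool_rot: [0.015, 0.947, -0.015, 0.321]
wrist_force: [0.0, 0.2, 0.3]
width: 0.4
finger_force: 0.0
t 4.1 tcp-> [399.  20. 275.] dp [-0.1184, 0.3906, 0.0859] tw [0.0161, 0.0286, -0.0013]
```

View pics/a.png

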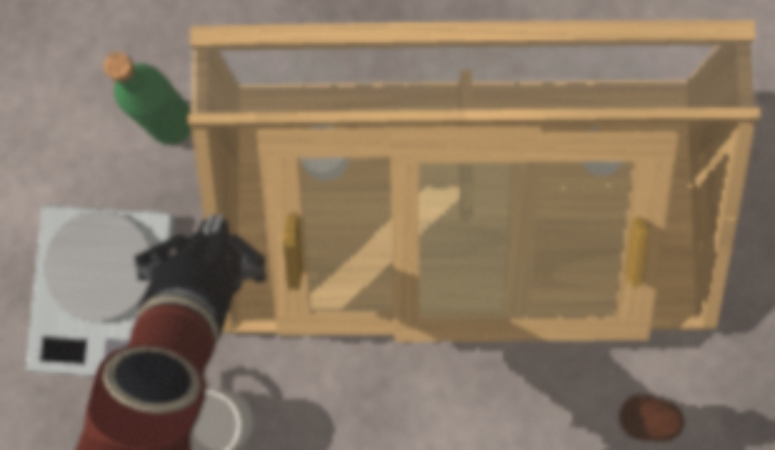

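The hand hovers at (205,250) in the crop, left of the left pull, and can't get as near as asked. I check the joints and plan with less tilt.

```bash
python3 -c "
from h import *
from cell import arm
print(arm.get_obs()['joint_positions'].round(2))
go((508,180,170),rot(15,-1.2),TIP)"
```

```text
[-1.17  0.5   0.78  2.2   0.69  0.01 -2.84]
t 4.15 tcp-> [463. 181. 337.] dp [0.0527, 0.0675, 0.0539] tw [0.0153, -0.2493, -0.0044]
```

The wrist is wound to joint 7's limit. I use the half-turned grasp instead and unwind up high.

```bash
cat >> h.py <<'E'
def rf(tilt,yaw=-1.2,spin=180): return rot(tilt,yaw)*R.from_euler('z',-spin,degrees=True)
E
python3 -m pendant '{"dp":[[0,0,-0.2],[0,0,-0.2],[0,0,-0.2],[0,0,-0.2],[0,0,-0.2],[0,0,-0.2],[0,0,-0.2],[0,0,-0.2]],"twist":[[0,-0.2,-0.55],[0,-0.2,-0.55],[0,-0.2,-0.55],[0,-0.2,-0.55],[0,-0.2,-0.55],[0,-0.2,-0.55],[0,-0.2,-0.55],[0,-0.2,-0.55]],"grip":[-1,-1,-1,-1,-1,-1,-1,-1]}'
python3 -c "
from h import *
from cell import arm
print(arm.get_obs()['joint_positions'].round(2))
go((440,180,420),rf(10,-1.2,110))"
```

```text
t: 4.82
position: [366.2, 220.2, 421.4]
tool_rot: [0.145, 0.903, 0.382, 0.137]
wrist_force: [-0.2, 0.7, 0.3]
width: -0.2
finger_force: 0.0
[-0.88  0.23  0.22  2.08  0.48  0.7  -1.79]
t 4.82 tcp-> [440. 180. 420.] dp [0.0402, 0.1484, 0.068] tw [0.1492, 0.074, -0.6872]
```

```bash
python3 -m pendant '{"dp":[[0.04,0.148,0.068],[0.04,0.148,0.068],[0.04,0.148,0.068],[0.04,0.148,0.068],[0.04,0.148,0.068],[0.04,0.148,0.068],[0.04,0.148,0.068],[0.04,0.148,0.068]],"twist":[[0.15,0.07,-0.69],[0.15,0.07,-0.69],[0.15,0.07,-0.69],[0.15,0.07,-0.69],[0.15,0.07,-0.69],[0.15,0.07,-0.69],[0.15,0.07,-0.69],[0.15,0.07,-0.69]],"grip":[-1,-1,-1,-1,-1,-1,-1,-1]}'
python3 -c "
from h import *
from cell import arm
print(arm.get_obs()['joint_positions'].round(2))
go((508,180,240),rf(25),TIP)"
```

```text
t: 5.48
position: [439.4, 179.8, 419.7]
tool_rot: [0.089, 0.657, 0.746, 0.065]
wrist_force: [-0.3, -0.6, -0.7]
width: -0.2
finger_force: 0.0
[-0.39  0.29 -0.1   1.95  0.22  0.72 -0.51]
t 5.48 tcp-> [435. 182. 397.] dp [0.0066, -0.0182, 0.0427] tw [-0.1052, -0.107, -0.9007]
```

```bash
python3 -m pendant '{"dp":[[0.007,-0.018,0.03],[0.007,-0.018,0.03],[0.007,-0.018,0.03],[0.007,-0.018,0.03],[0.007,-0.018,0.03],[0.007,-0.018,0.03],[0.007,-0.018,0.03],[0.007,-0.018,0.03]],"twist":[[-0.1,-0.1,-0.9],[-0.1,-0.1,-0.9],[-0.1,-0.1,-0.9],[-0.1,-0.1,-0.9],[-0.1,-0.1,-0.9],[-0.1,-0.1,-0.9],[-0.1,-0.1,-0.9],[-0.1,-0.1,-0.9]],"grip":[-1,-1,-1,-1,-1,-1,-1,-1]}'
python3 -c "
from h import *
from cell import arm
print(arm.get_obs()['joint_positions'].round(2))
go((508,181,200),rf(30),TIP)"
```

```text
t: 6.15
position: [433.6, 182.1, 402.9]
tool_rot: [0.184, 0.222, 0.957, 0.02]
wrist_force: [0.3, 0.4, 0.4]
width: -0.1
finger_force: 0.0
[-0.32  0.3  -0.24  2.03  0.55  0.59  0.15]
t 6.15 tcp-> [422. 183. 350.] dp [0.0572, -0.0215, 0.0903] tw [-0.0438, -0.0913, -0.2701]
```

```bash
python3 -m pendant '{"dp":[[0.057,-0.021,0.09],[0.057,-0.021,0.09],[0.057,-0.021,0.09],[0.057,-0.021,0.09],[0.057,-0.021,0.09],[0.057,-0.021,0.09],[0.057,-0.021,0.09],[0.057,-0.021,0.09]],"twist":[[-0.044,-0.09,-0.27],[-0.044,-0.09,-0.27],[-0.044,-0.09,-0.27],[-0.044,-0.09,-0.27],[-0.044,-0.09,-0.27],[-0.044,-0.09,-0.27],[-0.044,-0.09,-0.27],[-0.044,-0.09,-0.27]],"grip":[-1,-1,-1,-1,-1,-1,-1,-1]}'
python3 -c "
from h import *
from cell import arm
print(arm.get_obs()['joint_positions'].round(2))
go((511,181,143),rf(30),TIP)"
```

```text
t: 6.82
position: [422.4, 183.3, 350.4]
tool_rot: [0.258, 0.014, 0.966, -0.001]
wrist_force: [0.3, 1.0, 0.3]
width: 0.3
finger_force: 0.0
[-0.51  0.35 -0.03  2.19  1.1   0.31 -0.01]
t 6.82 tcp-> [425. 183. 293.] dp [0.0536, -0.0014, 0.102] tw [0.0001, -0.0012, -0.0057]
```

```bash
python3 -m pendant '{"dp":[[0.02,0,0.04],[0.04,0,0.07],[0.054,0,0.09],[0.054,0,0.102],[0.054,0,0.102],[0.054,0,0.102],[0.054,0,0.102],[0.054,0,0.102]],"twist":[[0,0,0],[0,0,0],[0,0,0],[0,0,0],[0,0,0],[0,0,0],[0,0,0],[0,0,0]],"grip":[-1,-1,-1,-1,-1,-1,-1,-1]}'
python3 -c "
from h import *
from cell import arm
print(arm.get_obs()['joint_positions'].round(2))
go((507,8,143),rf(30),TIP)"
```

```text
t: 7.48
position: [424.5, 183.4, 293.1]
tool_rot: [0.258, 0.014, 0.966, -0.001]
wrist_force: [-0.4, -0.2, -0.2]
width: -0.1
finger_force: 0.0
[-0.63  0.47  0.14  2.25  1.73  0.2  -0.67]
t 7.48 tcp-> [421.  10. 293.] dp [-0.002, -0.3472, -0.0001] tw [0.0004, -0.0006, -0.0055]
```

```bash
python3 -m pendant '{"dp":[[0,-0.02,0],[0,-0.05,0],[0,-0.08,0],[0,-0.11,0],[0,-0.14,0],[0,-0.17,0],[0,-0.2,0],[0,-0.22,0]],"twist":[[0,0,0],[0,0,0],[0,0,0],[0,0,0],[0,0,0],[0,0,0],[0,0,0],[0,0,0]],"grip":[-1,-1,-1,-1,-1,-1,-1,-1]}'
python3 -m pendant '{"dp":[[0,-0.02,0],[0,-0.05,0],[0,-0.07,0],[0,-0.09,0],[0,-0.105,0],[0,-0.115,0],[0,-0.12,0],[0,-0.12,0]],"twist":[[0,0,0],[0,0,0],[0,0,0],[0,0,0],[0,0,0],[0,0,0],[0,0,0],[0,0,0]],"grip":[-1,-1,-1,-1,-1,-1,-1,-1]}'
```

```text
t: 8.15
position: [421.8, 72.8, 293.0]
tool_rot: [0.259, 0.014, 0.966, -0.001]
wrist_force: [1.2, 1.1, -0.8]
width: 0.1
finger_force: 0.9
t: 8.82
position: [420.1, 13.6, 292.4]
tool_rot: [0.259, 0.014, 0.966, -0.001]
wrist_force: [1.0, 1.5, 0.8]
width: 0.6
finger_force: 1.1
```

```bash
python3 -m pendant '{"dp":[[0,-0.004,0],[0,-0.008,0],[0,-0.01,0],[0,-0.012,0],[0,-0.014,0],[0,-0.015,0],[0,-0.016,0],[0,-0.016,0]],"twist":[[0,0,0],[0,0,0],[0,0,0],[0,0,0],[0,0,0],[0,0,0],[0,0,0],[0,0,0]],"grip":[-1,-1,-1,-1,-1,-1,-1,-1]}'
python3 -c "
from h import *
from cell import cams
c=cams.camera('top');cv2.imwrite('pics/b.png',cv2.resize(c['frame'][100:280,160:470,::-1],None,fx=2.5,fy=2.5))"
```

```text
t: 9.48
position: [419.9, 11.4, 292.5]
tool_rot: [0.258, 0.007, 0.966, 0.003]
wrist_force: [1.3, 13.9, 3.4]
width: 0.1
finger_force: 7.2
```

View pics/b.png

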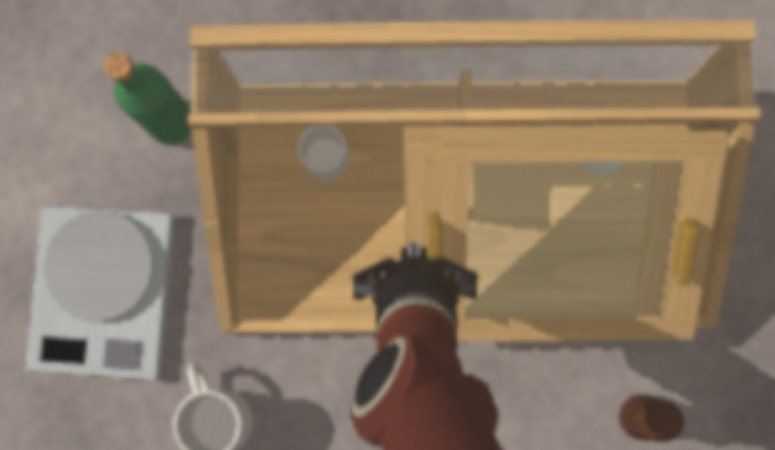

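The left door is fully open (13.9 N at the stop) and the right door is shut. The cup stands free, its rim centred at about crop (323,149). Next: back off, then locate the cup.

```bash
python3 -m pendant '{"dp":[[0,0.03,0],[0,0.05,-0.04],[0,0.08,-0.1],[0,0.12,-0.14],[0,0.16,-0.14],[0,0.2,-0.14],[0,0.2,-0.14],[0,0.2,-0.14]],"twist":[[0,0,0],[0,0,0],[0,0,0],[0,0,0],[0,0,0],[0,0,0],[0,0,0],[0,0,0]],"grip":[-1,-1,-1,1,1,1,1,1]}'
python3 - <<'E'
from h import *
from cell import cams,arm
t=cams.camera('top');s=cams.camera('side')
for c,(r0,r1,c0,c1) in((t,(142,178,272,306)),(s,(225,262,268,300))):
    f=c["frame"][r0:r1,c0:c1].astype(int);m=(f[...,2]-f[...,0]>-12)
    n,l,st,ce=cv2.connectedComponentsWithStats(m.astype(np.uint8));k=1+st[1:,4].argmax()
    x,y,w,h,a=st[k];print("box",x+c0,y+r0,w,h,a)
    u=x+c0+(w-1)/2
    if c is t:
        v=y+r0+w/2-.5;print(u,v,onz(t,u,v,75).round(1), "left/right",onz(t,x+c0-.5,v,75).round(0),onz(t,x+c0+w-.5,v,75).round(0))
print(onz(t,289.2,159.2,75).round(1))
z=cloud(t)
P=z[150:175,278:300].reshape(-1,3);q=P[(P[:,2]>60)&(P[:,2]<85)];print(len(q),q.mean(0).round(0))
print(arm.get_obs()["joint_positions"].round(2))
go((634,114,58),rf(30),G+110); go((634,114,58),rf(30),G)
E
```

```text
t: 10.2
position: [387.8, 100.1, 350.1]
tool_rot: [0.261, 0.013, 0.965, -0.004]
wrist_force: [-0.0, 0.1, 0.1]
width: 60.6
finger_force: 0.0Traceback (most recent call last):
  File "<stdin>", line 6, in <module>
ValueError: attempt to get argmax of an empty sequence
```

Run:
```python
from h import *
from cell import cams,arm
t=cams.camera('top')
f=t["frame"].astype(int);D=(f[...,2]-f[...,0]);print(D[159,274:306].tolist(),D[146:178,289].tolist())
sub=D[142:178,272:306];th,_=cv2.threshold((np.clip(sub+128,0,255)).astype(np.uint8),0,255,cv2.THRESH_OTSU);m=sub+128>th
m[:6]=0
n,l,st,ce=cv2.connectedComponentsWithStats(m.astype(np.uint8));k=1+st[1:,4].argmax();x,y,w,h,a=st[k]
u=x+272+(w-1)/2;v=y+142+(w-1)/2;print(th,x+272,y+142,w,h,a,onz(t,u,v,75).round(1))
Q=cloud(t)[150:175,278:300].reshape(-1,3);q=Q[(Q[:,2]>60)&(Q[:,2]<85)];print(len(q),q.mean(0).round(0))
print(arm.get_obs()["joint_positions"].round(2))
go((634,114,58),rf(30),G+110); go((634,114,58),rf(30),G)
```

```text
[-56, -55, -56, -55, -46, -24, -17, -15, -13, -15, -15, -15, -15, -15, -15, -16, -16, -15, -15, -16, -16, -16, -16, -18, -25, -45, -52, -54, -53, -52, -53, -52] [-90, -88, -75, -49, -27, -19, -15, -15, -16, -15, -16, -17, -16, -16, -15, -16, -16, -15, -16, -15, -15, -15, -15, -15, -15, -22, -37, -51, -54, -53, -55, -57]
89.0 279 150 21 23 369 [630.3 112.7  75. ]
118 [634. 115.  72.]
[-0.57  0.28  0.26  2.35  1.31  0.12 -0.08]
t 10.35 tcp-> [502. 117. 287.] dp [-0.1313, 0.0419, 0.2219] tw [-0.0021, 0.0035, -0.0046]
t 10.35 tcp-> [557. 116. 192.] dp [-0.1301, 0.0426, 0.4418] tw [-0.0021, 0.0035, -0.0046]
```

```bash
python3 -m pendant '{"dp":[[-0.065,0.04,0.02],[-0.13,0.04,0.06],[-0.13,0.04,0.12],[-0.13,0.04,0.18],[-0.13,0.04,0.22],[-0.13,0.04,0.22],[-0.13,0.04,0.22],[-0.13,0.04,0.22]],"twist":[[0,0,0],[0,0,0],[0,0,0],[0,0,0],[0,0,0],[0,0,0],[0,0,0],[0,0,0]],"grip":[1,1,1,1,1,1,1,1]}'
python3 - <<'E'
from h import *
go((632,114,58),rf(30),G)
E
```

```text
t: 11.02
position: [500.9, 114.9, 286.6]
tool_rot: [0.261, 0.014, 0.965, -0.005]
wrist_force: [-0.0, -0.5, -1.0]
width: 85.5
finger_force: 0.0
t 11.02 tcp-> [555. 116. 192.] dp [0.0024, 0.005, 0.2171] tw [-0.004, 0.0026, -0.0034]
```

```bash
python3 -m pendant '{"dp":[[0.002,0.005,0.05],[0.002,0.005,0.1],[0.002,0.005,0.14],[0.002,0.005,0.17],[0.002,0.005,0.19],[0.002,0.005,0.205],[0.002,0.005,0.217],[0.002,0.005,0.217]],"twist":[[0,0,0],[0,0,0],[0,0,0],[0,0,0],[0,0,0],[0,0,0],[0,0,0],[0,0,0]],"grip":[1,1,1,1,1,1,1,1]}'
python3 -m pendant '{"dp":[[0,0,0],[0,0,0],[0,0,0],[0,0,0],[0,0,0],[0,0,0],[0,0,0],[0,0,0]],"twist":[[0,0,0],[0,0,0],[0,0,0],[0,0,0],[0,0,0],[0,0,0],[0,0,0],[0,0,0]],"grip":[-1,-1,-1,-1,-1,-1,-1,-1]}'
python3 - <<'E'
from h import *
from cell import arm
q=arm.get_obs()["tool_rot"];print(np.array(arm.get_obs()["position"])+G*R.from_quat([*q[1:],q[0]]).as_matrix()[:,2])
E
```

```text
t: 11.68
position: [555.1, 116.6, 193.2]
tool_rot: [0.261, 0.014, 0.965, -0.004]
wrist_force: [0.4, 0.0, -0.1]
width: 85.3
finger_force: 0.0
t: 12.35
position: [555.0, 117.4, 195.2]
tool_rot: [0.263, 0.014, 0.965, -0.003]
wrist_force: [-1.4, -0.3, 6.7]
width: 53.6
finger_force: 63.6
[633.5576778  115.32811985  61.57888606]
```

```bash
python3 -m pendant '{"dp":[[0,0,-0.02],[0,0,-0.05],[0,0,-0.08],[0,0,-0.11],[0,0,-0.14],[0,0,-0.17],[0,0,-0.2],[0,0,-0.2]],"twist":[[0,0,0],[0,0,0],[0,0,0],[0,0,0],[0,0,0],[0,0,0],[0,0,0],[0,0,0]],"grip":[-1,-1,-1,-1,-1,-1,-1,-1]}'
python3 - <<'E'
from h import *
from cell import cams
s=cams.camera('side')["frame"][200:300,250:350,::-1];t=cams.camera('top')["frame"][130:230,230:330,::-1]
cv2.imwrite('pics/c.png',cv2.resize(np.hstack([t,s]),(800,400),interpolation=2))
go((505,383,260),rf(30),G)
E
```

```text
t: 13.02
position: [502.9, 119.3, 282.3]
tool_rot: [0.262, 0.013, 0.965, -0.002]
wrist_force: [-0.6, 0.5, -2.9]
width: 54.0
finger_force: 63.8
t 13.12 tcp-> [428. 385. 394.] dp [0.0297, 0.5273, -0.2802] tw [-0.0014, 0.0038, -0.0038]
```

View pics/c.png

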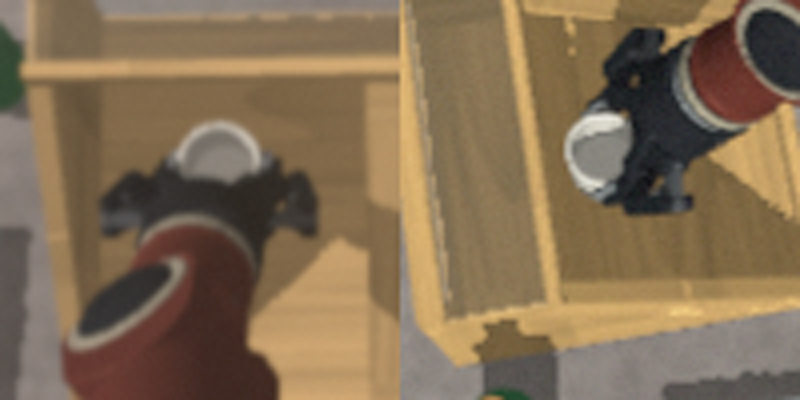

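The cup hangs upright between the pads (top view left, rim at (219,158) in the crop). Next: up and over to the scale.

```bash
python3 -m pendant '{"dp":[[0,0,-0.06],[0,0,-0.12],[0,0,-0.18],[0,0.02,-0.24],[0.02,0.06,-0.28],[0.03,0.11,-0.28],[0.03,0.17,-0.28],[0.03,0.23,-0.28]],"twist":[[0,0,0],[0,0,0],[0,0,0],[0,0,0],[0,0,0],[0,0,0],[0,0,0],[0,0,0]],"grip":[-1,-1,-1,-1,-1,-1,-1,-1]}'
python3 -m pendant '{"dp":[[0,0.06,0],[0,0.12,0],[0,0.18,0],[0,0.23,0],[0,0.27,0],[0,0.295,0],[0,0.3,0],[0,0.3,0]],"twist":[[0,0,0],[0,0,0],[0,0,0],[0,0,0],[0,0,0],[0,0,0],[0,0,0],[0,0,0]],"grip":[-1,-1,-1,-1,-1,-1,-1,-1]}'
python3 - <<'E'
from h import *
from cell import arm
import pickle
d=pickle.load(open("c0.pkl","rb"));print(onz(d["top"],284.8,169.5,162).round(1),"vs grasp 581.5 118")
print(arm.get_obs()["joint_positions"].round(2))
go((505,383,110),rf(30),G)
E
```

```text
t: 13.78
position: [423.6, 236.1, 394.3]
tool_rot: [0.262, 0.015, 0.965, -0.003]
wrist_force: [0.9, -0.9, -1.6]
width: 54.0
finger_force: 64.2
t: 14.45
position: [428.5, 385.4, 392.7]
tool_rot: [0.261, 0.014, 0.965, -0.004]
wrist_force: [-0.7, -1.3, -1.7]
width: 54.1
finger_force: 64.1
[586.  116.8 162. ] vs grasp 581.5 118
[-0.67  0.48 -0.28  1.81  0.88  0.74  0.01]
t 14.45 tcp-> [428. 385. 244.] dp [0.1513, -0.0014, 0.2556] tw [-0.003, 0.0028, -0.0041]
```

```bash
python3 -m pendant '{"dp":[[0.03,0,0.05],[0.06,0,0.1],[0.085,0,0.145],[0.11,0,0.185],[0.13,0,0.22],[0.143,0,0.24],[0.151,0,0.255],[0.151,0,0.255]],"twist":[[0,0,0],[0,0,0],[0,0,0],[0,0,0],[0,0,0],[0,0,0],[0,0,0],[0,0,0]],"grip":[-1,-1,-1,-1,-1,-1,-1,-1]}'
python3 - <<'E'
from h import *
from cell import cams
t=cams.camera('top');s=cams.camera('side')
cv2.imwrite('pics/d.png',cv2.resize(np.hstack([t["frame"][150:250,150:250,::-1],s["frame"][270:370,290:390,::-1]]),(800,400),interpolation=2))
go((505,383,84),rf(30),G)
E
```

```text
t: 15.12
position: [427.7, 383.4, 243.7]
tool_rot: [0.26, 0.014, 0.965, -0.006]
wrist_force: [-0.5, 0.6, -2.3]
width: 53.8
finger_force: 64.1
t 15.22 tcp-> [428. 385. 218.] dp [0.029, 0.0004, 0.0469] tw [-0.0032, 0.0039, -0.005]
```

View pics/d.png

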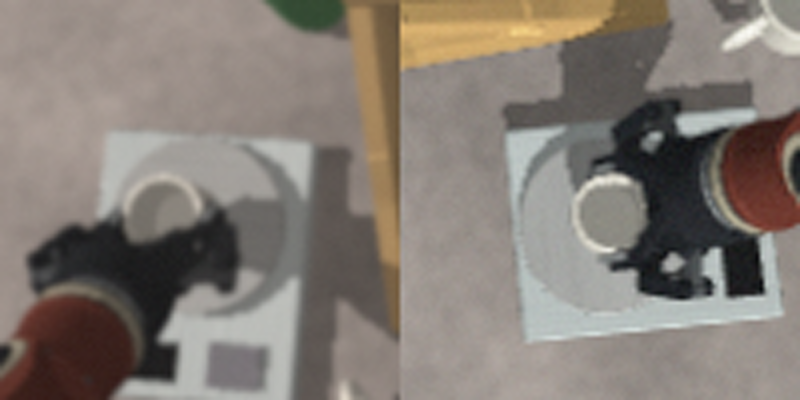

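Run:
```python
from h import *
import pickle
d=pickle.load(open("c0.pkl","rb"));t,s=d["top"],d["side"]
print("cup top",onz(t,190.75,203.75,123).round(1),"side",onz(s,342.5,323,123).round(1),two(t,(190.75,203.75),s,(342.5,323)))
print("body centre",onz(t,199.4,216.8,22).round(1))
c=[(202+40/2,0)]
for c,n,box in((t,"top",(180,232,170,226)),(s,"side",(300,350,315,367))):
    g=cv2.medianBlur(cv2.cvtColor(c["frame"],cv2.COLOR_RGB2GRAY),3);a=g[box[0]:box[1],box[2]:box[3]]
    h=cv2.HoughCircles(cv2.resize(a,None,fx=4,fy=4,interpolation=2),cv2.HOUGH_GRADIENT,1,200,param1=60,param2=15,minRadius=72,maxRadius=110)
    if h is not None:
        u,v,r=h[0,0]/4;u+=box[2]-.4;v+=box[0]-.4;print(n,u,v,r,onz(c,u,v,35).round(1))
```

```text
cup top [506.4 380.  123. ] side [507.5 384.  123. ] (array([507.25460735, 383.34136618, 113.16018684]), np.float64(0.6825486901706829))
body centre [478.7 386.4  22. ]
top 202.975 206.475 22.475 [507.8 372.   35. ]
side 340.475 324.225 20.1 [509.6 382.   35. ]
```

```bash
python3 -m pendant '{"dp":[[0.004,0,0.007],[0.008,0,0.014],[0.012,0,0.02],[0.015,0,0.026],[0.018,0,0.031],[0.021,0,0.035],[0.022,0,0.038],[0.022,0,0.038]],"twist":[[0,0,0],[0,0,0],[0,0,0],[0,0,0],[0,0,0],[0,0,0],[0,0,0],[0,0,0]],"grip":[-1,-1,-1,-1,-1,-1,-1,-1]}'
python3 -m pendant '{"dp":[[0.0005,0,0.001],[0.001,0,0.002],[0.0015,0,0.0026],[0.002,0,0.0035],[0.0025,0,0.0043],[0.003,0,0.0052],[0.003,0,0.0052],[0.003,0,0.0052]],"twist":[[0,0,0],[0,0,0],[0,0,0],[0,0,0],[0,0,0],[0,0,0],[0,0,0],[0,0,0]],"grip":[-1,-1,-1,-1,-1,-1,-1,-1]}'
```

```text
t: 15.88
position: [427.6, 385.8, 223.2]
tool_rot: [0.261, 0.014, 0.965, -0.004]
wrist_force: [-0.1, -0.1, -2.1]
width: 53.7
finger_force: 64.1
t: 16.55
position: [427.7, 385.8, 220.7]
tool_rot: [0.262, 0.014, 0.965, -0.003]
wrist_force: [0.0, 0.6, -1.7]
width: 53.9
finger_force: 64.1
```

Grasp is at z≈87, and contact is expected at about 81. I step down 2–3 mm at a time.

```bash
python3 -m pendant '{"dp":[[0.0005,0,0.001],[0.001,0,0.002],[0.0015,0,0.0026],[0.002,0,0.0035],[0.0025,0,0.0043],[0.003,0,0.0052],[0.003,0,0.0052],[0.003,0,0.0052]],"twist":[[0,0,0],[0,0,0],[0,0,0],[0,0,0],[0,0,0],[0,0,0],[0,0,0],[0,0,0]],"grip":[-1,-1,-1,-1,-1,-1,-1,-1]}'
python3 -m pendant '{"dp":[[0.0005,0,0.0008],[0.0005,0,0.0008],[0.001,0,0.0017],[0.001,0,0.0017],[0.0015,0,0.0026],[0.0015,0,0.0026],[0.002,0,0.0035],[0.002,0,0.0035]],"twist":[[0,0,0],[0,0,0],[0,0,0],[0,0,0],[0,0,0],[0,0,0],[0,0,0],[0,0,0]],"grip":[-1,-1,-1,-1,-1,-1,-1,-1]}'
```

```text
t: 17.22
position: [427.7, 385.8, 217.7]
tool_rot: [0.262, 0.014, 0.965, -0.003]
wrist_force: [0.8, -0.1, -2.1]
width: 54.1
finger_force: 64.1
t: 17.88
position: [427.7, 385.8, 215.6]
tool_rot: [0.262, 0.014, 0.965, -0.003]
wrist_force: [0.5, 0.2, -2.6]
width: 53.7
finger_force: 64.1
```

```bash
python3 -m pendant '{"dp":[[0.0005,0,0.0008],[0.0005,0,0.0008],[0.001,0,0.0017],[0.001,0,0.0017],[0.0015,0,0.0026],[0.0015,0,0.0026],[0.002,0,0.0035],[0.002,0,0.0035]],"twist":[[0,0,0],[0,0,0],[0,0,0],[0,0,0],[0,0,0],[0,0,0],[0,0,0],[0,0,0]],"grip":[-1,-1,-1,-1,-1,-1,-1,-1]}'
```

```text
t: 18.55
position: [427.7, 385.8, 215.1]
tool_rot: [0.263, 0.014, 0.965, -0.003]
wrist_force: [-5.4, -1.2, 9.5]
width: 54.3
finger_force: 65.5
```

```bash
python3 -m pendant '{"dp":[[-0.001,0,-0.0017],[-0.001,0,-0.0017],[-0.001,0,-0.0017],[-0.001,0,-0.0017],[-0.001,0,-0.0017],[-0.001,0,-0.0017],[-0.001,0,-0.0017],[-0.001,0,-0.0017]],"twist":[[0,0,0],[0,0,0],[0,0,0],[0,0,0],[0,0,0],[0,0,0],[0,0,0],[0,0,0]],"grip":[-1,0.3,0.4,0.6,0.8,1,1,1]}'
python3 -m pendant '{"dp":[[0,0,-0.02],[0,0,-0.05],[0,0,-0.09],[0,0,-0.13],[0,0,-0.17],[0,0,-0.21],[0,0,-0.24],[0,0,-0.24]],"twist":[[0,0,0],[0,0,0],[0,0,0],[0,0,0],[0,0,0],[0,0,0],[0,0,0],[0,0,0]],"grip":[1,1,1,1,1,1,1,1]}'
python3 - <<'E'
from h import *
from cell import cams,arm
t=cams.camera('top')
cv2.imwrite('pics/e.png',cv2.resize(t["frame"][160:280,155:275,::-1],(600,600),interpolation=2))
print(arm.get_obs()["joint_positions"].round(2))
go((405,358,120),rf(0),TIP)
E
```

```text
t: 19.22
position: [427.8, 385.8, 214.6]
tool_rot: [0.262, 0.014, 0.965, -0.003]
wrist_force: [0.2, -0.1, -0.2]
width: 85.4
finger_force: 0.0
t: 19.88
position: [366.1, 388.4, 320.8]
tool_rot: [0.263, 0.013, 0.965, -0.001]
wrist_force: [0.1, -0.1, -0.1]
width: 85.5
finger_force: 0.0
[-0.85  0.52 -0.16  1.99  1.07  0.6  -0.33]
t 19.93 tcp-> [405. 358. 293.] dp [-0.0405, -0.0578, 0.0848] tw [0.0012, 0.338, -0.0044]
```

View pics/e.png

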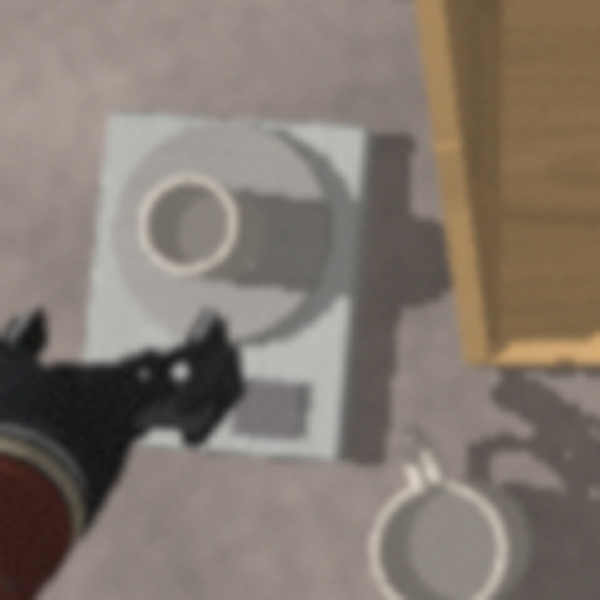

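The cup stands upright on the platform (rim (189,225), platform about (222,231) in the crop) and is released. The key is at (270,408). Check the centring and plan the tare press.

```bash
python3 - <<'E'
from h import *
import pickle
t=pickle.load(open("c0.pkl","rb"))["top"]
f=lambda u,v,z:onz(t,155+u/5-.4,160+v/5-.4,z).round(1)
print("cup",f(189,225,95),"platform",f(222,231,35),"key",f(270,408,26))
E
python3 -m pendant '{"dp":[[0,0,-0.04],[-0.04,-0.058,0],[-0.04,-0.058,0],[-0.04,-0.058,0],[-0.04,-0.058,0],[-0.04,-0.058,0.06],[-0.04,-0.058,0.06],[-0.04,-0.058,0.06]],"twist":[[0,0,0],[0,0.338,0],[0,0.338,0],[0,0.338,0],[0,0.338,0],[0,0.338,0],[0,0.338,0],[0,0.338,0]],"grip":[-1,-1,-1,-1,-1,-1,-1,-1]}'
python3 - <<'E'
from h import *
go((405,357,60),rf(0),TIP)
E
```

```text
cup [507.2 384.4  95. ] platform [510.1 383.9  35. ] key [405.9 357.3  26. ]
t: 20.6
position: [400.2, 355.8, 299.8]
tool_rot: [-0.002, 0.016, 1.0, -0.002]
wrist_force: [-0.4, -0.5, 0.4]
width: -0.1
finger_force: 0.0
t 20.6 tcp-> [405. 357. 233.] dp [-0.0102, 0.0032, 0.1335] tw [-0.0021, -0.0027, -0.0073]
```

Cup centred within about 3 mm. Descending over the key.

```bash
python3 -m pendant '{"dp":[[-0.01,0.003,0.03],[-0.01,0.003,0.06],[-0.01,0.003,0.09],[-0.01,0.003,0.12],[-0.01,0.003,0.14],[-0.01,0.003,0.16],[-0.01,0.003,0.17],[-0.01,0.003,0.17]],"twist":[[0,0,0],[0,0,0],[0,0,0],[0,0,0],[0,0,0],[0,0,0],[0,0,0],[0,0,0]],"grip":[-1,-1,-1,-1,-1,-1,-1,-1]}'
python3 -m pendant '{"dp":[[0,0,0.004],[0,0,0.008],[0,0,0.011],[0,0,0.014],[0,0,0.016],[0,0,0.018],[0,0,0.02],[0,0,0.02]],"twist":[[0,0,0],[0,0,0],[0,0,0],[0,0,0],[0,0,0],[0,0,0],[0,0,0],[0,0,0]],"grip":[-1,-1,-1,-1,-1,-1,-1,-1]}'
```

```text
t: 21.27
position: [403.2, 359.0, 216.8]
tool_rot: [-0.001, 0.014, 1.0, -0.0]
wrist_force: [-0.3, -0.4, 0.3]
width: -0.0
finger_force: 0.0
t: 21.93
position: [403.7, 358.9, 207.2]
tool_rot: [-0.001, 0.014, 1.0, 0.0]
wrist_force: [-0.4, 0.1, 0.6]
width: 0.2
finger_force: 0.0
```

```bash
python3 -m pendant '{"dp":[[0.002,0,0.002],[0.002,0,0.004],[0.002,0,0.006],[0.002,0,0.008],[0.002,0,0.01],[0.002,0,0.011],[0.002,0,0.012],[0.002,0,0.012]],"twist":[[0,0,0],[0,0,0],[0,0,0],[0,0,0],[0,0,0],[0,0,0],[0,0,0],[0,0,0]],"grip":[-1,-1,-1,-1,-1,-1,-1,-1]}'
python3 -m pendant '{"dp":[[0,0,0.001],[0,0,0.001],[0,0,0.002],[0,0,0.002],[0,0,0.003],[0,0,0.003],[0,0,0.004],[0,0,0.004]],"twist":[[0,0,0],[0,0,0],[0,0,0],[0,0,0],[0,0,0],[0,0,0],[0,0,0],[0,0,0]],"grip":[-1,-1,-1,-1,-1,-1,-1,-1]}'
```

```text
t: 22.6
position: [402.7, 359.0, 201.3]
tool_rot: [-0.001, 0.014, 1.0, 0.0]
wrist_force: [-0.1, -0.0, -0.5]
width: -0.2
finger_force: 0.0
t: 23.27
position: [402.7, 359.0, 199.4]
tool_rot: [-0.001, 0.014, 1.0, 0.001]
wrist_force: [0.8, -0.2, 0.2]
width: 0.0
finger_force: 0.3
```

```bash
python3 -m pendant '{"dp":[[0,0,0.001],[0,0,0.001],[0,0,0.002],[0,0,0.002],[0,0,0.003],[0,0,0.003],[0,0,0.003],[0,0,0.003]],"twist":[[0,0,0],[0,0,0],[0,0,0],[0,0,0],[0,0,0],[0,0,0],[0,0,0],[0,0,0]],"grip":[-1,-1,-1,-1,-1,-1,-1,-1]}'
```

```text
t: 23.93
position: [402.7, 359.0, 198.1]
tool_rot: [-0.001, 0.014, 1.0, 0.001]
wrist_force: [-0.5, -0.5, 4.4]
width: -0.2
finger_force: 2.2
```

```bash
python3 -m pendant '{"dp":[[0,0,0.001],[0,0,0.002],[0,0,0.003],[0,0,0.003],[0,0,0.003],[0,0,0.003],[0,0,0.003],[0,0,0.003]],"twist":[[0,0,0],[0,0,0],[0,0,0],[0,0,0],[0,0,0],[0,0,0],[0,0,0],[0,0,0]],"grip":[-1,-1,-1,-1,-1,-1,-1,-1]}'
python3 -m pendant '{"dp":[[0,0,-0.005],[0,0,-0.02],[0,0,-0.06],[0,0,-0.1],[0,0,-0.14],[0,0,-0.18],[0,0,-0.2],[0,0,-0.2]],"twist":[[0,0,0],[0,0,0],[0,0,0],[0,0,0],[0,0,0],[0,0,0],[0,0,0],[0,0,0]],"grip":[-1,-1,-1,-1,-1,-1,-1,-1]}'
python3 - <<'E'
from h import *
from cell import cams,hand_in
s=cams.camera("side")
P=cloud(s);m=(P[...,2]>75)&(P[...,2]<110)&(abs(P[...,0]-507)<45)&(abs(P[...,1]-383)<45)
print(m.sum(),P[m].mean(0))
E
```

```text
t: 24.6
position: [402.6, 359.1, 197.5]
tool_rot: [-0.0, 0.014, 1.0, 0.0]
wrist_force: [-2.4, -2.6, 12.5]
width: 0.0
finger_force: 6.1
t: 25.27
position: [403.2, 359.5, 298.4]
tool_rot: [0.001, 0.014, 1.0, 0.002]
wrist_force: [0.5, 0.0, -0.5]
width: 0.2
finger_force: 0.0
91 [507.65147986 383.59476451  93.25602909]
```

The key went down with 12.5 N, and the cup still stands at the middle. Handing in.

```bash
python3 -c "
from cell import hand_in
print(hand_in())"
```

```text
the job is handed in; nothing more can be done
None
```

I slid the left door fully open, set the cup upright within about 3 mm of the platform's centre, released it, pressed the tare key to about 12.5 N, and handed the job in at about 25 s; no verdict was returned.

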